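# Put the washed pastry cutters back in their trays

## Task

Put the five washed pastry cutters on the counter away in the green trays: the round ones in the tray that already holds a round cutter, the square ones in the tray that already holds a square one, and the oblong one in the empty tray. Every cutter must end up standing upright on the floor of its tray, none on top of another, and the two cutters already in the trays are to be left where they are.

Things in the scene. Friction and masses are not known exactly. Their poses are not given: they have to be found in the camera images.
- round_a: Loose round pastry cutter: plain steel tube standing upright, 46 mm outside diameter, 40 mm high, wall 3 mm, open top and bottom, about 70 g. Origin: centre of its underside; z up.
- round_b: Loose round pastry cutter: plain steel tube standing upright, 46 mm outside diameter, 40 mm high, wall 3 mm, open top and bottom, about 70 g. Origin: centre of its underside; z up. Same as round_a.
- square_a: Loose square pastry cutter: plain steel square tube standing upright, 44 x 44 mm outside, 40 mm high, wall 3 mm, open top and bottom, about 70 g. Origin: centre of its underside; x and y square to its walls, z up.
- square_b: Loose square pastry cutter: plain steel square tube standing upright, 44 x 44 mm outside, 40 mm high, wall 3 mm, open top and bottom, about 70 g. Origin: centre of its underside; x and y square to its walls, z up. Same as square_a.
- bar: Loose oblong pastry cutter: plain steel rectangular tube standing upright, 26 mm (its x) x 60 mm (its y) outside, 40 mm high, wall 3 mm, open top and bottom, about 70 g. Origin: centre of its underside; z up.
- round_tray: Shallow green plastic tray, fixed to the counter, 120 (x) x 196 (y) x 35 (z) mm outside, walls and floor 5 mm (inside 110 x 186 mm, floor 5 mm above the counter). Origin: centre of its underside, on the counter; z up, y along its length. It already holds the round cutter round_kept near its -y end; the rest of it is free.
- square_tray: Shallow green plastic tray, fixed to the counter, 120 (x) x 196 (y) x 35 (z) mm outside, walls and floor 5 mm (inside 110 x 186 mm, floor 5 mm above the counter). Origin: centre of its underside, on the counter; z up, y along its length. It already holds the square cutter square_kept near its +y end; the rest of it is free.
- spare_tray: Shallow green plastic tray, fixed to the counter, 120 (x) x 196 (y) x 35 (z) mm outside, walls and floor 5 mm (inside 110 x 186 mm, floor 5 mm above the counter). Origin: centre of its underside, on the counter; z up, y along its length. It is empty.
- round_kept: Round cutter just like round_a, already standing in round_tray, about 58 mm from the tray's centre towards its -y end. To be left where it is.
- square_kept: Square cutter just like square_a, already standing in square_tray, about 58 mm from the tray's centre towards its +y end. To be left where it is.
Not all that is in view belongs to the job. What is shaped like the square_tray but yellow is not meant.

How it is judged:
At the end, for the whole second after the job is handed in: Each cutter stands on the floor of its own tray (round, square or spare): origin inside the walls, underside under 5 mm above the tray floor, upright within 0.1 rad, at rest. The two cutters already in trays still stand there, within 20 mm of where they were (x of round_a in the frame of round_tray between -0.05 and 0.05 m and y of round_a in the frame of round_tray between -0.09 and 0.09 m and z of round_a in the frame of round_tray between 0 and 0.01 m and angle between the z axis of each of round_a, round_b, round_kept and the z axis of round_tray, either way round below 0.1 rad and linear speed of each of round_a, round_b, square_a, square_b, bar, round_kept, square_kept below 0.02 m/s and angular speed of each of round_a, round_b, square_a, square_b, bar, round_kept, square_kept below 0.3 rad/s and x of round_b in the frame of round_tray between -0.05 and 0.05 m and y of round_b in the frame of round_tray between -0.09 and 0.09 m and z of round_b in the frame of round_tray between 0 and 0.01 m and x of square_a in the frame of square_tray between -0.05 and 0.05 m and y of square_a in the frame of square_tray between -0.09 and 0.09 m and z of square_a in the frame of square_tray between 0 and 0.01 m and angle between the z axis of each of square_a, square_b, square_kept and the z axis of square_tray, either way round below 0.1 rad and x of square_b in the frame of square_tray between -0.05 and 0.05 m and y of square_b in the frame of square_tray between -0.09 and 0.09 m and z of square_b in the frame of square_tray between 0 and 0.01 m and x of bar in the frame of spare_tray between -0.05 and 0.05 m and y of bar in the frame of spare_tray between -0.09 and 0.09 m and z of bar in the frame of spare_tray between 0 and 0.01 m and angle between the z axis of bar and the z axis of spare_tray, either way round below 0.1 rad and x of round_kept in the frame of round_tray between -0.05 and 0.05 m and y of round_kept in the frame of round_tray between -0.09 and 0.09 m and z of round_kept in the frame of round_tray between 0 and 0.01 m and x of square_kept in the frame of square_tray between -0.05 and 0.05 m and y of square_kept in the frame of square_tray between -0.09 and 0.09 m and z of square_kept in the frame of square_tray between 0 and 0.01 m and distance of each of round_kept, square_kept from where it was at the start of the episode below 0.02 m); the robot touches nothing.
It fails at once if a cutter that was already in a tray is shifted more than 20 mm (distance of any of round_kept, square_kept from where it was at the start of the episode above 0.02 m).
It also fails if it takes over 109 s, if anything falls off the work surface, if the arm or the gripper's body presses on something with over 40 N, if the wrist force passes 120 N, or if a joint passes its speed limit or range.

## Robot

A 6-joint arm with a two-finger parallel gripper is mounted at the origin on the work surface. World frame = base frame: x ahead of the robot, y to its left, z up, the work surface at z = 0. Lengths are in m, angles in rad, forces in N, time in s.
With the tool pointing down it reaches from about 0.275 to 0.825 m from the base axis. Payload 4.9 kg.
Tool frame: the origin (TCP) lies between the finger pads; the fingertips stand 17 mm ahead of it and the grasp point (between the pads) lies 2 mm behind it; z points along the fingers, y is the line along which they close (so a half turn about z gives the same grasp; the last joint's range is limited). The gripper opens to 85 mm and grips with 20 to 120 N. Pads are 22 mm wide; open, the fingers measure 114 mm over their backs; the gripper's body (76 mm by 85 mm) begins 54 mm behind the grasp point. The pads swing forward as they close: fully open they stand 13 mm farther back than shut.
Start: joints at [-1.347, 0.326, -0.193, 1.052, 0, 1.437], TCP at [0.193, -0.515, 0.214] pointing down, gripper open.
Joint ranges: [-2.65, 2.65], [-0.97, 1.79], [-1.3, 1.35], [-1.93, 2.1], [-1.47, 1.37], [-3.14, 3.14]. Speed limits (rad/s): [2.57, 2.57, 3.14, 3.14, 3.14, 3.14].

## Interface

Orientations are given as a unit quaternion [x, y, z, w].
In Python, from cell import bot, fingers, vision, spotter gives the robot as it stands. Calls block until the motion is done:
- bot.goto(position, orientation): joint-space move of the TCP to a pose.
- bot.servo_line(position, ori=None, velocity=0.15, stop_force=None): straight line of the TCP; ori=None keeps the orientation; velocity is the mean speed in m/s. With stop_force (N) it stops when the force on the tool has changed by that much, and returns True; else False.
- bot.goto_joints(angles): joint-space move.
- fingers.command_gripper(opening, f_grip=None): finger opening in m; f_grip is the grip in N (None keeps the last); returns when the fingers have stopped.
- bot.wait(seconds).
- bot.solve_ik(position, orientation): joint angles nearest the present ones, or None.
- bot.get_obs(): the state.
- vision.read_camera(name): name is "side" or "top"; returns the picture (400x640x3 uint8, blue, green, red); there is no depth.
- vision.camera_model(name): a dict with "fx", "fy", "cx", "cy" (pixels), "R" (3x3) and "t" (3): a world point X has camera coordinates R X + t. Camera axes: x right, y down, z forward; pixel columns grow to the right and rows downward; lengths in m; the calibration is good to about 2 mm. A picture is of the moment at which its call begins. camera_model takes no time and is no camera call.
A pose or a line that the arm cannot do raises bot.Unreachable and nothing moves.
- bot.close_job(): hands the job in; it is judged then, once.
Trained networks look in the newest picture that a camera, given by its name, has taken for a name from the list of things; names that differ only in an ending like _2 or _b are one class to them, and where a whole thing is asked for, a point or a joint stands for the part that bears it (a point fixed in the world has none). Each returns a list of dicts, best first, with "conf" (0 to 1); they miss things now and then, are a little off and sometimes report something else, mostly with a low value. They report only what shows in the picture. A call takes as long as a camera call. They do not tell look-alikes from the thing itself.
- spotter.spot_in(camera, target): "at" ([column, row] as shares, 0 to 1, of the picture: columns of its width, rows of its height, amid what is visible of it).
- spotter.silhouettes(camera, target): "mask" (400x640 bool, what is visible of it) and "at" ([column, row] as shares, 0 to 1, of the picture: columns of its width, rows of its height, amid what is visible of it).
The state is a dict: "time": time; "qpos": joint angles; "joint_velocities": joint speeds; "tau": joint torques, N m; "tool_pos": TCP position; "tool_rot": TCP orientation; "wrist_force": force on the tool from outside, world axes, zero at the start; "moment": the same for the moment, N m; "opening": finger opening in m; "gripper_force": force on a finger pad.
Only numpy, scipy, OpenCV 4.12 (cv2) and the standard library are available. Lean on these libraries where they do the work, as an engineer would, in place of code of your own. Each camera call takes 0.05 s, during which the arm holds its last target. There are 200 camera calls.

## Working session

There is one attempt and no reset: what is moved stays moved. The work goes in short steps, each a Python script; the robot and the scene stay as the last script left them, time stands still between calls to the robot, and variables do not carry over. Pictures are saved under pics/ and viewed, at most 14 in all, crops included, and the job is handed in when it is done.

```bash
mkdir -p pics; ls
python3 - <<'E'
from cell import bot, fingers, vision, spotter
import cv2
for n in ("top","side"):
    cv2.imwrite(f"pics/{n}0.png",vision.read_camera(n))
    m=vision.camera_model(n);print(n,m)
o=bot.get_obs();print(o["time"],o["tool_rot"],o["opening"])
E
```

```text
pics
top {'fx': 467.42571050949766, 'fy': 467.42571050949766, 'cx': 323.08776290145937, 'cy': 209.81498576413262, 'R': array([[-0.11091408, -0.99381134, -0.00608935],
       [-0.97113104,  0.10968083, -0.21183628],
       [ 0.21119318, -0.01758207, -0.9772862 ]]), 't': array([0.03093008, 0.38497937, 1.23806123])}
side {'fx': 394.0696152795461, 'fy': 394.0696152795461, 'cx': 324.82714932984806, 'cy': 193.81341006435872, 'R': array([[ 0.743126  , -0.66915018,  0.00133577],
       [-0.38444309, -0.42857617, -0.81763438],
       [ 0.54769267,  0.60709183, -0.57573626]]), 't': array([-0.30739789,  0.19748921,  0.64872936])}
0.1 [ 9.84035256e-01  1.77972021e-01 -2.56116495e-05 -7.57257501e-04] 0.08551118237030901
```

View pics/top0.png

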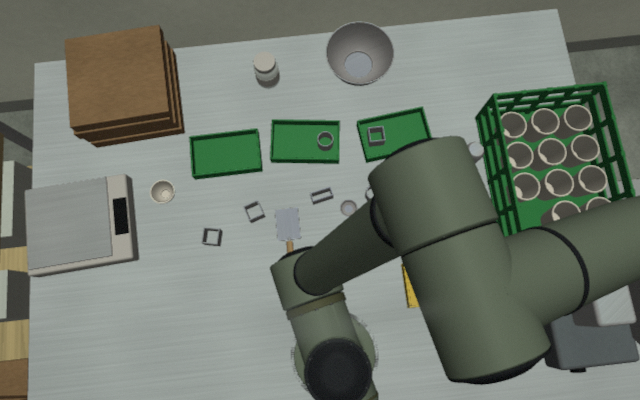

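View pics/side0.png

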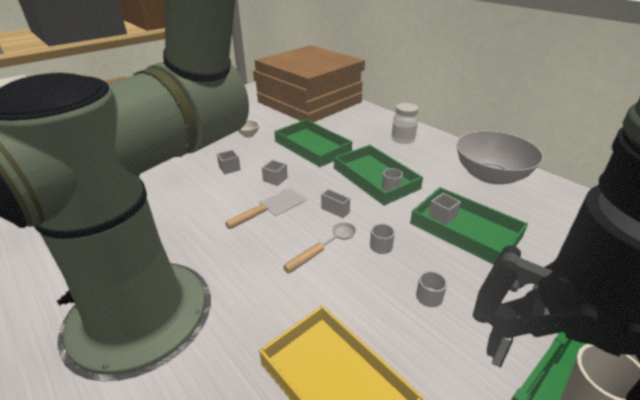

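Top view, cutters: squares at (212,237) and (254,211), bar at (321,195), one round at (371,194), partly hidden by the arm. The second round is hidden in this view and shows in the side view at (432,289).
Trays: spare (226,153), round (305,141) and square (394,134).
Possible mix-ups: yellow tray (410,287), ladle bowl (348,208), small ramekin (162,191), the cups in the crate, and the two kept cutters at (325,140) and (376,135).

I'll swing the arm away to see the hidden part.

```bash
cat > h.py <<'E'
from cell import bot, fingers, vision, spotter
import cv2, numpy as np
from scipy.optimize import minimize
CM={n:vision.camera_model(n) for n in ("top","side")}
def proj(n,P):
    m=CM[n]; c=P@m["R"].T+m["t"]
    return np.c_[m["fx"]*c[:,0]/c[:,2]+m["cx"], m["fy"]*c[:,1]/c[:,2]+m["cy"]]
def ground(n,uv,z):
    m=CM[n]; d=m["R"].T@np.array([(uv[0]-m["cx"])/m["fx"],(uv[1]-m["cy"])/m["fy"],1]); o=-m["R"].T@m["t"]
    return o+d*(z-o[2])/d[2]
th=np.linspace(0,2*np.pi,32,endpoint=False)
rect=lambda a,b:np.array([[a,b],[a,-b],[-a,-b],[-a,b]])/2
SH={"round":(0.023*np.c_[np.cos(th),np.sin(th)],.04),"square":(rect(.044,.044),.04),
    "bar":(rect(.026,.06),.04),"tray":(rect(.12,.196),.035)}
def pts(kind,x,y,a,z0=0):
    b,h=SH[kind]; c,s=np.cos(a),np.sin(a); q=b@np.array([[c,s],[-s,c]])+[x,y]
    return np.r_[np.c_[q,np.full(len(q),z0)],np.c_[q,np.full(len(q),z0+h)]]
S=4
def hull(uv):
    return cv2.convexHull(uv.astype(np.float32))
def fit(kind,masks,z0=0,yaws=(0,.4,.8,1.2)):
    """masks: list of (cam, bool mask). Convex-hull overlap fit of x,y,yaw; returns x,y,yaw,IoU"""
    hs=[]
    for n,m in masks:
        k=max(cv2.findContours(m.astype(np.uint8),0,2)[0],key=cv2.contourArea)
        # pixel-outline: each pixel as unit square
        p=k[:,0].astype(float); p=np.r_[p+[.5,.5],p+[-.5,-.5],p+[.5,-.5],p+[-.5,.5]]
        hs.append((n,hull(p)))
    n,h=hs[0]; g=ground(n,h[:,0].mean(0),z0+SH[kind][1]/2)
    def cost(v):
        r=0
        for n,h in hs:
            q=hull(proj(n,pts(kind,v[0]/20,v[1]/20,v[2],z0)))
            i=cv2.intersectConvexConvex(h,q)[0]; A=cv2.contourArea(h)+cv2.contourArea(q)
            r+=1-i/(A-i)
        return r/len(hs)
    R=[minimize(cost,[g[0]*20,g[1]*20,a],method="Nelder-Mead",options=dict(initial_simplex=np.array([g[0]*20,g[1]*20,a])+np.array([[0,0,0],[.2,0,0],[0,.2,0],[0,0,.25]]))) for a in yaws]
    b=min(R,key=lambda r:r.fun)
    return b.x[0]/20,b.x[1]/20,b.x[2],1-b.fun
def quat(a): return [np.cos(a/2),np.sin(a/2),0,0]   # tool down, closing line = world angle a+90deg
E
python3 - <<'E'
from h import *
q=list(bot.get_obs()["qpos"]); 
def see(cam,tag,names=("round_a","square_a","bar","round_tray")):
    im=vision.read_camera(cam)
    out={}
    for t in names:
        for i,d in enumerate(spotter.silhouettes(cam,t)):
            u=d["at"][0]*640,d["at"][1]*400
            print(tag,cam,t,i,round(d["conf"],2),np.round(u),d["mask"].sum(),np.round(ground(cam,u,.02)[:2],3))
            out[f"{t}{i}"]=d["mask"]
    np.savez_compressed(f"m_{tag}_{cam}.npz",**out); cv2.imwrite(f"pics/{tag}_{cam}.png",im)
see("top","a")
see("side","a")
bot.servo_line([.193,-.515,.30])
q=list(bot.get_obs()["qpos"]);q[0]=1.25
bot.goto_joints(q)
see("top","b"); see("side","b")
print(bot.get_obs()["time"])
E
```

```text
a top round_a 0 0.44 [368. 197.] 18 [ 0.414 -0.141]
a top square_a 0 0.53 [208. 235.] 214 [0.354 0.31 ]
a top square_a 1 0.48 [253. 206.] 197 [0.423 0.181]
a top bar 0 0.49 [318. 193.] 208 [ 0.441 -0.005]
a top round_tray 0 0.95 [302. 143.] 2815 [0.594 0.027]
a side round_a 0 0.96 [430. 291.] 910 [ 0.38  -0.301]
a side round_a 1 0.89 [382. 238.] 659 [ 0.424 -0.157]
a side square_a 0 0.91 [227. 163.] 460 [0.345 0.298]
a side square_a 1 0.84 [275. 170.] 556 [0.415 0.186]
a side bar 0 0.73 [336. 206.] 620 [ 0.427 -0.021]
a side round_tray 0 0.82 [369. 173.] 2677 [0.578 0.023]
b top round_a 0 0.63 [429. 199.] 207 [ 0.388 -0.311]
b top round_a 1 0.5 [371. 196.] 200 [ 0.415 -0.15 ]
b top round_a 2 0.41 [396. 134.] 2920 [ 0.59  -0.247]
b top square_a 0 0.64 [255. 208.] 204 [0.418 0.176]
b top square_a 1 0.55 [302. 142.] 2957 [0.596 0.025]
b top square_a 2 0.54 [208. 235.] 260 [0.357 0.309]
b top bar 0 0.73 [396. 136.] 2728 [ 0.582 -0.245]
b top bar 1 0.53 [316. 194.] 225 [0.438 0.002]
b top round_tray 0 0.61 [302. 143.] 2752 [0.593 0.026]
b side round_a 0 0.78 [381. 240.] 664 [ 0.418 -0.16 ]
b side round_a 1 0.57 [431. 289.] 862 [ 0.385 -0.3  ]
b side square_a 0 0.87 [274. 170.] 492 [0.415 0.19 ]
b side square_a 1 0.63 [225. 163.] 446 [0.34  0.299]
b side bar 0 0.6 [334. 207.] 591 [ 0.422 -0.022]
b side round_tray 0 0.97 [372. 169.] 2692 [0.598 0.028]
5.5
```

Run:
```python
import cv2,numpy as np
im=cv2.imread("pics/b_top.png"); 
m=np.load("m_b_top.npz"); print(m.files)
c=cv2.resize(im[100:260,180:450],None,fx=2.95,fy=2.95,interpolation=cv2.INTER_NEAREST); 
for k in ("round_a0","round_a1","square_a0","square_a2","bar1"):
    mm=cv2.resize(m[k][100:260,180:450].astype(np.uint8),None,fx=2.95,fy=2.95,interpolation=0)
    cv2.drawContours(c,cv2.findContours(mm,0,2)[0],-1,(0,0,255),1)
cv2.imwrite("pics/crop1.png",c)
```

```text
['round_a0', 'round_a1', 'round_a2', 'square_a0', 'square_a1', 'square_a2', 'bar0', 'bar1', 'round_tray0']
```

View pics/crop1.png

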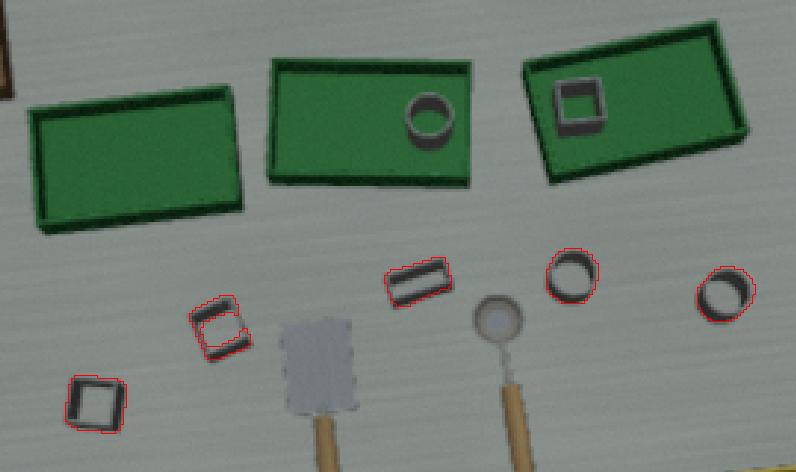

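View pics/b_side.png

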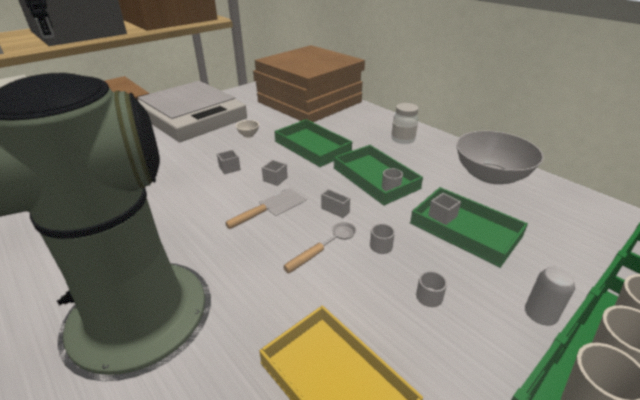

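The close crop shows all five loose cutters clear of the arm: two squares on the left, the oblong in the middle, and two plain rings right of the ladle. The three green trays are as described: empty on the left, round in the middle and square on the right. The yellow tray is lower right and out of scope.

```bash
cat > meas.py <<'E'
from h import *
import json
I={c:cv2.imread(f"pics/b_{c}.png") for c in CM}
M={c:np.load(f"m_b_{c}.npz") for c in CM}
def seg(c,m):
    g=I[c].astype(float).mean(2); k=np.ones((3,3),np.uint8)
    d=cv2.dilate(m.astype(np.uint8),k,iterations=3)>0
    ring=(cv2.dilate(m.astype(np.uint8),k,iterations=7)>0)&~d
    bg=np.median(g[ring]); r=(g<bg-18)&d
    r=cv2.morphologyEx(r.astype(np.uint8),cv2.MORPH_CLOSE,np.ones((3,3),np.uint8))
    n,l,s,_=cv2.connectedComponentsWithStats(r); r=np.isin(l,[i for i in range(1,n) if s[i,4]>20])
    return hullmask(r)
def hullmask(r):
    o=np.zeros(r.shape,np.uint8); cv2.fillConvexPoly(o,cv2.convexHull(np.argwhere(r)[:,::-1].astype(np.int32)),1); return o>0
P={}
for n,kind,t,s in (("round_a","round","round_a0","round_a1"),("round_b","round","round_a1","round_a0"),("square_a","square","square_a0","square_a0"),
   ("square_b","square","square_a2","square_a1"),("bar","bar","bar1","bar0")):
    mt,ms=seg("top",M["top"][t]),seg("side",M["side"][s])
    print(n,*[np.round(fit(kind,q),3) for q in ([("top",mt)],[("side",ms)],[("top",mt),("side",ms)])])
    P[n]=fit(kind,[("top",mt),("side",ms)])
for n,u,us in (("spare_tray",(226,153),(312,142)),("round_tray",(295,141),(370,175)),("square_tray",(410,134),(480,230))):
    ms=[]
    for c,p in (("top",u),("side",us)):
        b,g,r=[I[c][...,i].astype(int) for i in range(3)]
        gm=((g>r*1.35+3)&(g>b*1.2+2)).astype(np.uint8)
        l=cv2.connectedComponents(gm)[1]; ms.append((c,hullmask(l==l[p[1],p[0]])))
    print(n,*[np.round(fit("tray",q,yaws=(-.3,0,.3)),3) for q in (ms[:1],ms[1:],ms)])
    P[n]=fit("tray",ms,yaws=(-.3,0,.3))
json.dump(P,open("P.json","w"))
S=2.95
c=cv2.resize(I["top"][100:260,180:450],None,fx=S,fy=S,interpolation=cv2.INTER_CUBIC)
for n,v in P.items():
    k=n.split("_")[0] if "tray" not in n else "tray"
    q=(proj("top",pts(k,*v[:3]))+.5-[180,100])*S-.5; N=len(q)//2
    for w in (q[:N],q[N:]): cv2.polylines(c,[w.astype(np.int32)],True,(0,0,255),1)
cv2.imwrite("pics/fit.png",c)
E
python3 meas.py
```

```text
round_a [ 0.386 -0.297  0.037  0.925] [ 0.385 -0.299  0.951  0.927] [ 0.386 -0.298  0.942  0.915]
round_b [ 0.421 -0.156  0.978  0.902] [ 0.42  -0.159  0.158  0.918] [ 0.421 -0.157  1.343  0.898]
square_a [0.407 0.178 0.205 0.89 ] [0.406 0.177 0.225 0.858] [0.407 0.178 0.209 0.872]
square_b [ 0.349  0.3   -0.121  0.896] [0.35  0.3   0.014 0.887] [0.349 0.3   1.491 0.886]
bar [ 0.432 -0.012  0.197  0.847] [ 0.431 -0.015  0.273  0.872] [ 0.432 -0.012  0.226  0.856]
spare_tray [ 0.587  0.246 -0.004  0.973] [0.594 0.025 0.012 0.579] [0.588 0.246 0.002 0.669]
round_tray [ 0.598  0.017 -0.127  0.973] [0.594 0.025 0.012 0.579] [ 0.598  0.018 -0.114  0.766]
square_tray [ 0.591 -0.242  0.101  0.965] [ 0.592 -0.241  0.098  0.913] [ 0.592 -0.241  0.109  0.938]
```

View pics/fit.png

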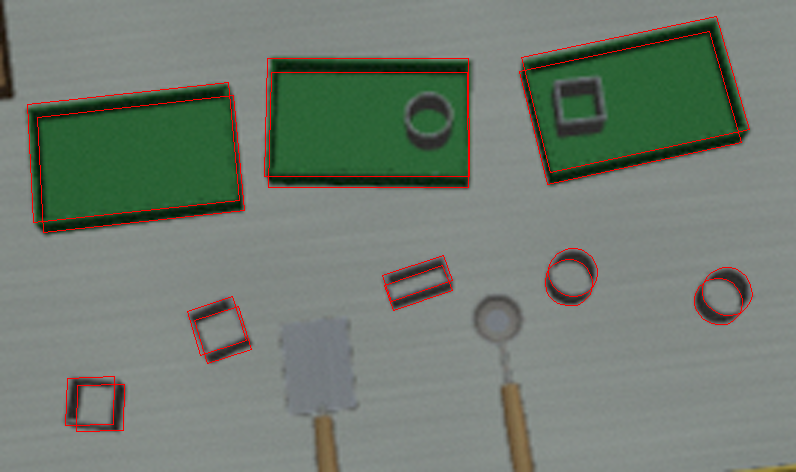

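The fits land within about half a pixel. The side fit merged two trays, so I'll use top-only values for spare and round. I'll start with the bar.

```bash
cat > pp.py <<'E'
from h import *
import json
P=json.load(open("P.json")); P["spare_tray"]=(.5875,.246,-.004); P["round_tray"]=(.598,.0175,-.127); P["square_tray"]=(.5915,-.2415,.105); P["square_b"]=(.349,.300,-.09)
Q={}
def tool(p,phi):
    best=None
    for a in (phi+np.pi/2,phi-np.pi/2):
        j=bot.solve_ik(p,quat(a))
        if j is not None and (best is None or abs(j[5])<abs(best[1][5])): best=(quat(a),j)
    return best[0]
ZG=.026
def pick_place(name,tray,yt,phi,kept_open=.062,pre=.08):
    x,y=P[name][:2]; tx,ty,ps=P[tray][:3]
    px,py=tx-np.sin(ps)*yt, ty+np.cos(ps)*yt
    o=tool([x,y,.15],phi)
    fingers.command_gripper(pre,40)
    bot.goto([x,y,.11],o)
    s=bot.servo_line([x,y,ZG],velocity=.12,stop_force=25)
    fingers.command_gripper(0.0,40)
    op=bot.get_obs(); print(name,"stop",s,"open",round(op["opening"],4),"F",op["gripper_force"],"z",round(op["tool_pos"][2],4))
    if op["opening"]<.015: raise SystemExit("missed")
    bot.servo_line([x,y,.13],velocity=.2)
    o=tool([px,py,.15],ps)
    bot.goto([px,py,.13],o)
    print(" held",round(bot.get_obs()["opening"],4))
    s=bot.servo_line([px,py,ZG+.0065],velocity=.1,stop_force=25)
    z=bot.get_obs()["tool_pos"][2]
    fingers.command_gripper(kept_open)
    bot.servo_line([px,py,.12],velocity=.2)
    ob=bot.get_obs(); print(" placed stop",s,"z",round(z,4),"t",round(ob["time"],1),np.round(ob["qpos"],2))
E
python3 - <<'E'
from pp import *
pick_place("bar","spare_tray",0,P["bar"][2],kept_open=.045,pre=.06)
cv2.imwrite("pics/c_side.png",vision.read_camera("side"))
E
```

```text
bar stop False open 0.0 F 0.0 z 0.026missed
```

Run:
```python
from pp import *
o=bot.get_obs();print(o["tool_pos"],o["tool_rot"],o["time"],o["opening"],o["wrist_force"])
a=vision.read_camera("side")[130:260,230:430]
cv2.imwrite("pics/d.png",cv2.resize(a,None,fx=4,fy=4,interpolation=2))
```

```text
[ 0.43154612 -0.01228593  0.02604655] [ 6.22776726e-01  7.82399609e-01 -3.17317051e-06  1.99449925e-05] 9.7083 3.0116560006334044e-05 [-0.60924481 -0.53241329  0.84956095]
```

View pics/d.png

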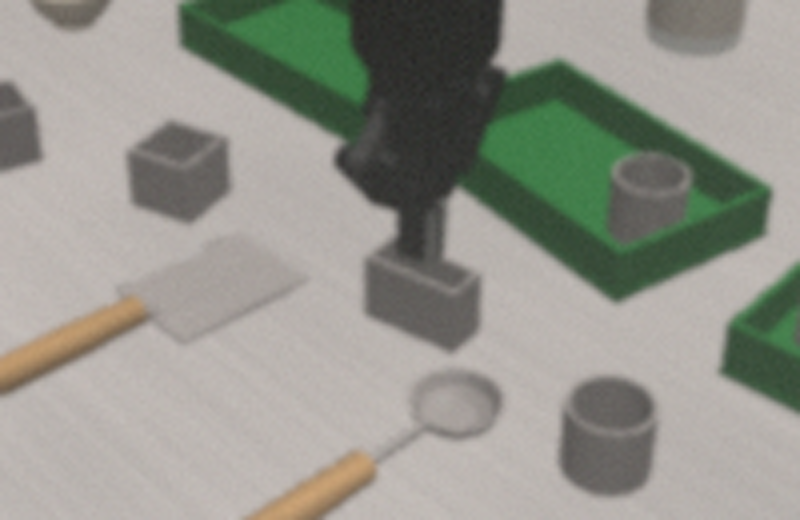

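The crop shows the shut fingers inside the bar's opening, with the bar at (424,304) unmoved. I'll lift and check how the gripper reads commands.

Run:
```python
from pp import *
bot.servo_line([.4315,-.0123,.11],velocity=.2)
for w in (.06,):
    r=fingers.command_gripper(w,40); o=bot.get_obs(); print(r,o["opening"],o["time"])
    bot.wait(.3); o=bot.get_obs(); print(o["opening"],o["gripper_force"])
a=vision.read_camera("side")[130:260,230:430]
cv2.imwrite("pics/e.png",cv2.resize(a,None,fx=3,fy=3,interpolation=2))
```

```text
False 0.06021280823033583 10.925
0.060194521459621446 0.0
```

View pics/e.png

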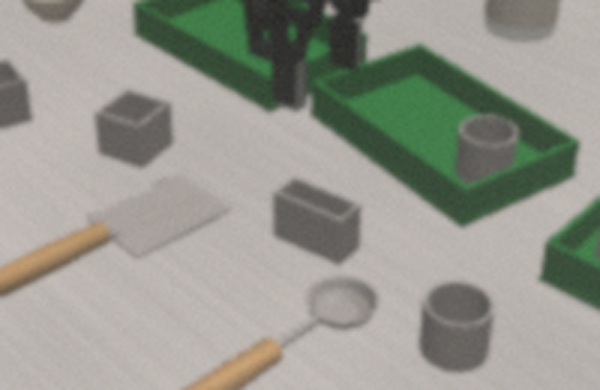

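Run:
```python
from pp import *
for z in (0,.04,.09,.11,.13): print(z,(proj("side",np.array([[.4315,-.0123,z]]))-[230,130])*3, (proj("side",np.array([[.4315+.03*.974,-.0123+.03*.224,z],[.4315-.03*.974,-.0123-.03*.224,z]]))-[230,130])*3)
```

```text
0 [[313.43281274 241.11274451]] [[335.45993038 221.41447312]
 [290.37392472 261.733701  ]]
0.04 [[314.28693475 197.20645101]] [[336.8744154  177.99768105]
 [290.61223724 217.33980831]]
0.09 [[315.421581   138.87975958]] [[338.75083373 120.40211604]
 [290.92928606 158.27857619]]
0.11 [[315.89790306 114.39433939]] [[339.53765592  96.25106822]
 [291.0625412  133.45522836]]
0.13 [[316.38789002  89.20647295]] [[340.3464998   71.42407761]
 [291.19971731 107.90146607]]
```

The fingertips show about 25–30 mm higher than the tool data implies: they project to z≈0.13 with the TCP at 0.11. I'll measure it by touching the bare counter gently.

Run:
```python
from pp import *
fingers.command_gripper(.046)
p=[.49,-.08]
bot.servo_line(p+[.11],velocity=.2)
bot.servo_line(p+[.03],velocity=.15)
s=bot.servo_line(p+[-.03],velocity=.03,stop_force=6)
o=bot.get_obs();print(s,o["tool_pos"],o["wrist_force"],o["time"])
bot.servo_line(p+[.06],velocity=.2)
```

```text
True [ 0.48820948 -0.07991951  0.00384496] [-1.06920953 -0.71679571  0.12475833] 13.8583
```

Run:
```python
from pp import *
p=[.49,-.08]
bot.servo_line(p+[.02],velocity=.15)
o=bot.get_obs();print(o["tool_pos"],o["wrist_force"],np.round(o["tau"],2))
s=bot.servo_line(p+[-.03],velocity=.025,stop_force=10)
o=bot.get_obs();print(s,o["tool_pos"],o["wrist_force"],o["time"])
bot.wait(.2)
o=bot.get_obs();print(s,o["tool_pos"],o["wrist_force"],np.round(o["tau"],2))
a=vision.read_camera("side")[150:260,280:480]
cv2.imwrite("pics/f.png",cv2.resize(a,None,fx=4,fy=4,interpolation=2))
print((proj("side",np.array([p+[0],p+[.02],p+[.04]]))-[280,150])*4)
bot.servo_line(p+[.06],velocity=.2)
```

```text
[ 0.48865364 -0.07955207  0.01895593] [-0.08772345  0.25061244 -0.20118583] [-1.000e-02 -4.225e+01  1.756e+01 -3.000e-02 -0.000e+00 -0.000e+00]
True [ 0.48753992 -0.07997799 -0.01911498] [-1.85434157  0.47115909  6.15865775] 16.1083
True [ 0.4875828  -0.07994089 -0.0190966 ] [-1.36503792 -0.92745141  6.69743879] [ 2.100e-01 -4.115e+01  1.555e+01 -3.700e-01  4.000e-02 -0.000e+00]
[[379.42767455 254.0160471 ]
 [382.16557573 224.99740402]
 [384.97805078 195.18836255]]
```

View pics/f.png

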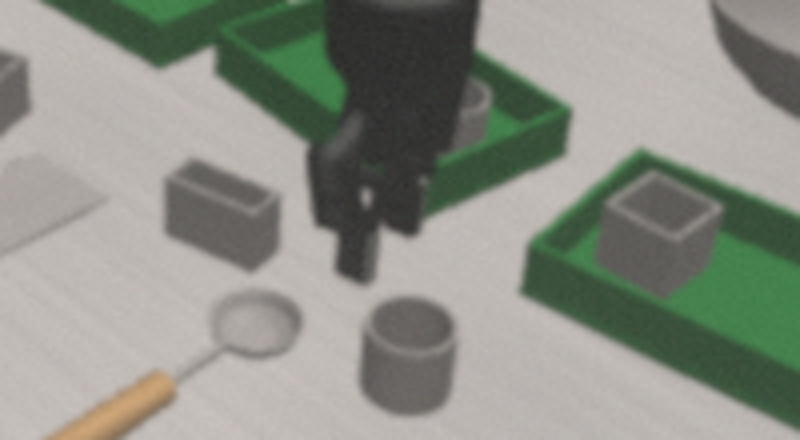

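The contact picture shows the fingertips on the counter at (378,255), exactly at the projected point, while the reported TCP z is −0.019. So the lateral position is right but the tool is about 29 mm shorter than stated. I'll set the grasp height accordingly.

```bash
sed -i 's/^ZG=.*/ZG=-.010/' pp.py
python3 - <<'E'
from pp import *
pick_place("bar","spare_tray",0,P["bar"][2],kept_open=.045,pre=.06)
cv2.imwrite("pics/g.png",vision.read_camera("side"))
E
```

```text
bar stop False open 0.0259 F 39.55225646495819 z -0.0094
 held 0.0251
 placed stop False z -0.0027 t 24.8 [ 0.28  0.56 -0.08  0.93  0.   -1.29]
```

View pics/g.png

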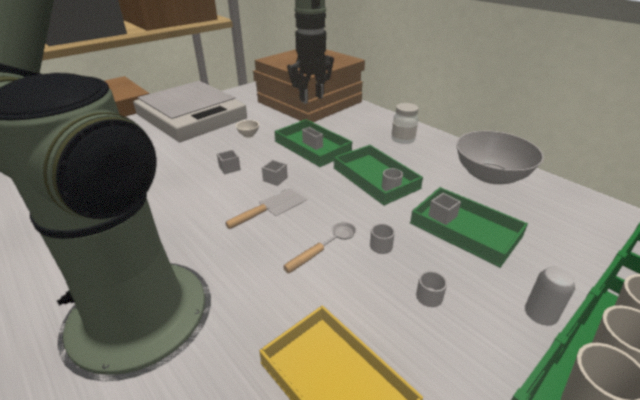

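The bar stands in the spare tray at (313,137). Next, the squares and rounds.

Run:
```python
from pp import *
pick_place("square_a","square_tray",-.060,P["square_a"][2])
pick_place("round_b","round_tray",.058,.3)
cv2.imwrite("pics/i.png",vision.read_camera("side"))
```

```text
square_a stop False open 0.0447 F 38.68050687946379 z -0.0092
 held 0.0448
 placed stop False z -0.0027 t 33.1 [-0.58  0.61  0.02  0.98 -0.    0.89]
round_b stop False open 0.0448 F 40.3103219345212 z -0.0093
 held 0.0444
 placed stop False z -0.0028 t 41.2 [ 0.    0.51 -0.16  0.9  -0.   -1.44]
```

View pics/i.png

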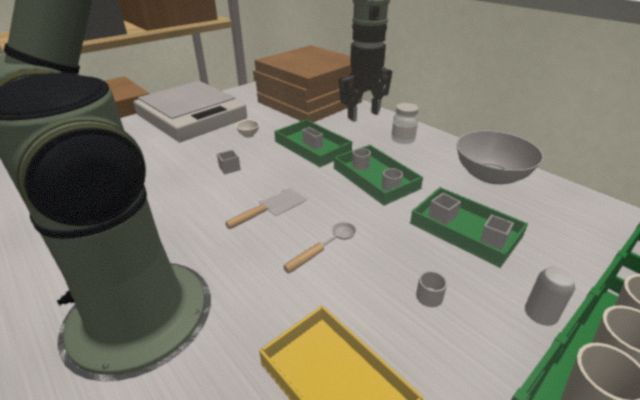

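Square_a (498,230) and round_b (361,157) stand in their trays with room in the middle. The last two are square_b and round_a.

Run:
```python
from pp import *
pick_place("square_b","square_tray",-.003,P["square_b"][2])
pick_place("round_a","round_tray",.001,.0)
q=list(bot.get_obs()["qpos"]);q[0]=1.25
bot.goto([.45,.05,.25],quat(np.pi/2)); q=list(bot.get_obs()["qpos"]);q[0]=1.25;bot.goto_joints(q)
t=vision.read_camera("top")[90:190,180:440]; s=vision.read_camera("side")[100:270,260:540]
cv2.imwrite("pics/j.png",np.vstack([cv2.resize(x,(728,h),interpolation=2) for x,h in ((t,250),(s,345))]))
print(bot.get_obs()["time"])
```

```text
square_b stop False open 0.0451 F 38.41001881286502 z -0.0092
 held 0.0451
 placed stop False z -0.0027 t 50.0 [-0.51  0.56 -0.07  0.94  0.    0.96]
round_a stop False open 0.0454 F 40.09782940149307 z -0.0091
 held 0.0455
 placed stop False z -0.0028 t 58.1 [-0.09  0.49 -0.2   0.88 -0.   -1.54]
62.7667
```

View pics/j.png

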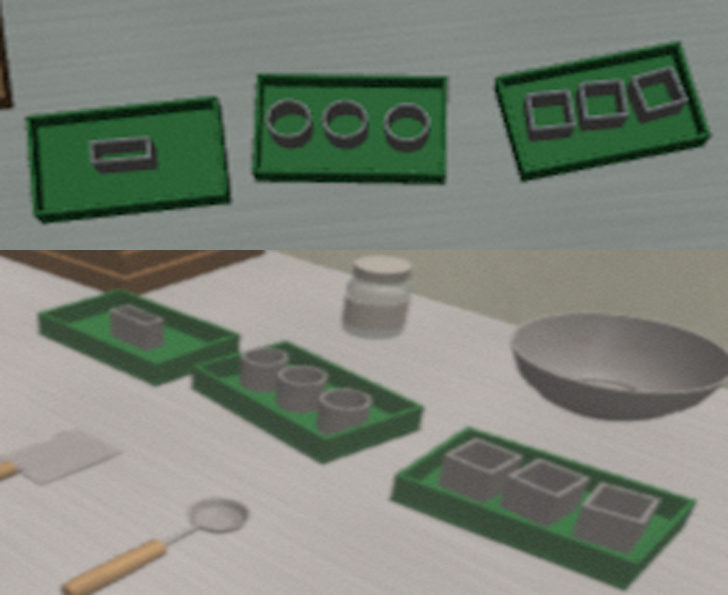

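Both views show the bar alone at (121,152), three rounds at (290–407,125) and three squares at (550–658,110). All are upright and apart on the tray floors, and the kept cutters haven't visibly moved. I'm handing in.

```bash
python3 -c "
from cell import bot
print(bot.close_job())"
```

```text
the job is handed in; nothing more can be done
None
```

All five cutters stand upright in their green trays, the two kept cutters show no visible shift in the last pictures, and the job was handed in at about 63 s of the 109 s allowed; no verdict came back.

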